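# Lock the hold-down screw of the frame joiner, then work its pedal

### The job

Push the red screw-knob of the frame joiner in along its slope and turn it clockwise until it stops, so that the screw catches and stays in when let go, holding the wooden frame corner. Only then press the yellow unit's pedal right down to its stop for a moment and let it come back up. Do not knock the other things on the bench about.

Things in the scene. Friction and masses are not known exactly. Their poses are not given: they have to be found in the camera images.
- joiner: Frame joiner, fixed: green base plate 260 (x) x 220 (y) x 20 mm, aluminium fence, light wooden frame corner on it (top 60 mm up). Origin under the plate's centre; x from the screw's side to the fence. The knob sits on a grey boss (diameter 54 mm; mouth centre at 22, 0, 133 mm in this frame) whose axis leans 30 degrees from vertical towards -x. Free space all round the knob.
- knob_grip (a point): Grip point on the screw's axis in the knob's red bar, 12 mm below its top; moves with it. z: the axis, pointing out of the boss; x along the bar, y across it. The bar is 58 long, 16 wide (pinch across this), 30 mm tall, on a 26 mm hub; 18 mm free under the bar when out, 8 mm when fully in. With knob at 0, x is 0.65 rad anticlockwise of the sloping plane (the joiner's x-z).
- knob (a joint): Turn of the knob in rad, clockwise positive seen looking down on its top; starts at 0 to 0.25, stop at 1.30. Unless pushed in more than about 6 mm it jams at about 0.3; pushed right in it turns to the stop and is then held in. Friction about 0.05 N m.
- plunge (a joint): How far the screw is pushed in along its axis, m: 0 out, stop at 0.010. A spring resists with about 5 N when out, 11 N fully in. Turned to the stop and let go it stays at about 0.007; not caught, it springs back to 0.
- pedal_base: Yellow pedal unit, fixed: base 230 (x) x 125 (y) mm with low side cheeks 54 mm high, 113 mm apart inside. Origin under its centre, x from the hinge to the raised toe of the pedal.
- pedal_press (a point): The point to press: on the top of the black pedal plate's rubber tread, mid-width, 145 mm from the hinge and 40 mm short of the toe; about 75 mm above the bench when up and 42 mm when down. The plate is 185 x 100 mm. Its frame moves with the plate: x along the plate to the toe, z out of its top.
- pedal (a joint): Angle of the pedal pressed down, rad: 0 up, stop at 0.24; a spring returns it. The hinge runs along the unit's y, 90 mm behind its origin and 34 mm above the bench. Pressing at pedal_press takes about 10 to 14 N.
- offcut: Bystander, leave alone: brown wood offcut block, 45 x 60 x 28 mm, lying on the joiner's green base plate.
- pencil: Bystander, leave alone: flat red carpenter's pencil, 165 x 14 x 8 mm, on the bench beside the pedal.
- glue_bottle: Bystander, leave alone: yellow glue bottle with a red cap, diameter 60, 160 mm tall, standing.
- try_square: Bystander, leave alone: try square lying flat, dark wood stock 110 mm, steel blade 140 mm; origin under the stock.
- screwdriver: Bystander, leave alone: screwdriver lying on the bench.
- hammer: Bystander, leave alone: hammer lying on the bench.
- tape_measure: Bystander, leave alone: orange tape measure 70 x 42 x 60 mm, standing.

How it is judged:
By the outcome, as a careful person would: the job done as asked, in the order asked, and still so for the second after the job is handed in, with the robot touching nothing.
It also fails if it takes over 53 s, if anything falls off the work surface, if the arm or the gripper's body presses on something with over 40 N, if the wrist force passes 120 N, or if a joint passes its speed limit or range.

### The arm

A 6-joint arm with a two-finger parallel gripper is mounted at the origin on the work surface. World frame = base frame: x ahead of the robot, y to its left, z up, the work surface at z = 0. Lengths are in m, angles in rad, forces in N, time in s.
With the tool pointing down it reaches from about 0.425 to 0.95 m from the base axis. Payload 14.7 kg.
Tool frame: the origin (TCP) lies at the very end of the fingers, on their centre line; the grasp point (between the pads) lies 19 mm behind it (env.grip_depth is the distance from the TCP to the grasp point, in m); z points along the fingers, y is the line along which they close (so a half turn about z gives the same grasp; the last joint's range is limited). The gripper opens to 85 mm and grips with 20 to 120 N. Pads are 22 mm wide; open, the fingers measure 114 mm over their backs; the gripper's body (76 mm by 85 mm) begins 54 mm behind the grasp point. The pads swing forward as they close: fully open they stand 13 mm farther back than shut.
Start: joints at [1.055, 0.48, 1.596, -0, 1.065, -0.047], TCP at [0.294, 0.58, 0.231] pointing down, gripper open.
Joint ranges: [-2.75, 2.75], [-0.82, 2.05], [0.23, 2.67], [-1.56, 4.7], [0.09, 2.69], [-2.92, 2.92]. Speed limits (rad/s): [1.89, 1.89, 2.39, 3.01, 3.01, 3.01].

### API

Orientations are given as a 3x3 rotation matrix whose columns are the frame's x, y, z axes.
In Python, from plant import env gives the robot as it stands. The module is installed in compiled form; this text tells all that it offers.
- The arm moves only by the tool jog_arm, never from a script. Its argument "steps" is a list of rows, each an object with "translation": the shift along the tool's x, y, z scaled (see below), a list of three; "turn": the turn, a rotation vector about the tool's x, y, z scaled (see below), a list of three; "claw": the closure, from 0 (fully open) to 1 (shut). A call has 1 to 12 rows; each row shifts and turns the commanded pose from where the row before left it, along the tool's axes as they then stand; what a row does not reach is not made up. The controller multiplies each number of a shift by 750 mm and each number of a turn by 90 degrees. A row lasts 1/8 s, in which the tool goes at most 62.5 mm and 10.7 degrees, less where a joint would pass 70% of its speed; a pose out of reach is approached as far as the arm can. A call with a number of a shift or a turn outside -1 to 1 is refused whole. A call with a gripper value outside its range is refused whole. The fingers move at their own pace and stop on an object; "force" is the grip in N (left out, the last holds). Time passes only in rows, so rows that do not move let the fingers close. It gives the time, the measured TCP pose, the force, the opening and the grip force at its end, in the units of the state.
- env.get_state(): the state, without advancing time (a new reading comes with each control period).
- env.grab_frame(name): name is "scene" or "top"; returns (picture, depth): 420x560x3 uint8, red, green, blue; 420x560 float32, m along the optical axis (not along the pixel's ray), 0 where there is no reading.
- env.get_calibration(name): a dict with "intrinsics" (3x3 intrinsics, pixels), "k1" (the pictures are not rectified: a ray, as slopes to the right and down, at radius r is drawn at 1 + k1 r^2 times it, then the intrinsics apply), "R" (3x3) and "t" (3): a world point X has camera coordinates R X + t. Camera axes: x right, y down, z forward; pixel columns grow to the right and rows downward; lengths in m; the calibration is good to about 2 mm. A picture is of the moment at which its call begins. get_calibration takes no time and is no camera call.
- env.close_job(): hands the job in; it is judged then, once.
The state is a dict: "t": time; "joint_pos": joint angles; "qvel": joint speeds; "tau": joint torques, N m; "tcp_pos": TCP position; "ee_rot": TCP orientation; "ft_force": force on the tool from outside, world axes, zero at the start; "torque": the same for the moment, N m; "grip_width": opening from 0.0 (shut) to 1.0 (fully open); "finger_force": force on a finger pad.
Only numpy, scipy, OpenCV 4.12 (cv2) and the standard library are available. Lean on these libraries where they do the work, as an engineer would, in place of code of your own. Each camera call takes 0.05 s, during which the arm holds its last target. There are 200 camera calls.

## Working session

There is one attempt and no reset: what is moved stays moved. The work goes in short steps, Python scripts to look and compute and a tool call to move; the robot and the scene stay as the last step left them, time stands still between calls to the robot, and variables do not carry over. Pictures are saved under pics/ and viewed, at most 10 in all, crops included, and the job is handed in when it is done.

Besides the shell and the picture viewer there is one more tool, called as name(argument=value, ...) on one line, values as JSON. jog_arm: Moves the arm, as the interface text tells. Its arguments: {"type":"object","properties":{"steps":{"type":"array","items":{"type":"object","properties":{"translation":{"type":"array","items":{"type":"number","minimum":-1,"maximum":1}},"turn":{"type":"array","items":{"type":"number","minimum":-1,"maximum":1}},"claw":{"type":"number"}}}},"force":{"type":"number"}},"required":["steps"]}

```bash
mkdir -p pics; cat > h.py <<'E'
import numpy as np,cv2
from plant import env
def snap(n,f):
    p,d=env.grab_frame(n); cv2.imwrite(f'pics/{f}.png',p[:,:,::-1]); np.savez(f'pics/{f}.npz',p=p,d=d); return p,d
def cloud(n,d):
    c=env.get_calibration(n);K=np.array(c["intrinsics"],float);R=np.array(c["R"]);t=np.array(c["t"])
    h,w=d.shape;u,v=np.meshgrid(np.arange(w),np.arange(h))
    uv=np.stack([u,v],-1).reshape(-1,1,2).astype(float)
    xy=cv2.undistortPoints(uv,K,np.array([c["k1"],0,0,0.])).reshape(h,w,2)
    P=np.dstack([xy*d[...,None],d]); return (P-t)@R
E
python3 - <<'E'
from h import *
for n in("scene","top"):
    p,d=snap(n,n+"0")
    cv2.imwrite(f'pics/{n}0b.png',cv2.resize(p[:,:,::-1],(784,588)))
    c=env.get_calibration(n);print(n,-np.array(c["R"]).T@c["t"])
s=env.get_state();print(s)
E
```

```text
scene [1.3276637  0.76410313 0.87104688]
top [ 0.27797178 -0.02508676  1.54382553]
{'t': 0.1, 'joint_pos': array([ 1.05540602e+00,  4.80763078e-01,  1.59678561e+00, -8.65817075e-06,
        1.06511713e+00, -4.65789324e-02]), 'qvel': array([-0.00168194, -0.00057188, -0.00145492,  0.00192248,  0.00142429,
       -0.00208086]), 'tau': array([ 4.09305167e-04, -9.52258801e+01, -4.31037784e+01, -2.18598179e-04,
        5.26037198e-03, -8.17118303e-05]), 'tcp_pos': array([0.29348097, 0.57956965, 0.23074991]), 'ee_rot': array([[-8.92107855e-01,  4.51822203e-01, -5.22345276e-04],
       [ 4.51822503e-01,  8.92107363e-01, -9.37495059e-04],
       [ 4.24069842e-05, -1.07235406e-03, -9.99999424e-01]]), 'ft_force': array([ 1.18903037, -0.12172455, -0.24804719]), 'torque': array([ 0.05996285, -0.07129128, -0.0003667 ]), 'finger_force': 0.0, 'grip_width': 1.0000637724258816}
```

View pics/scene0b.png

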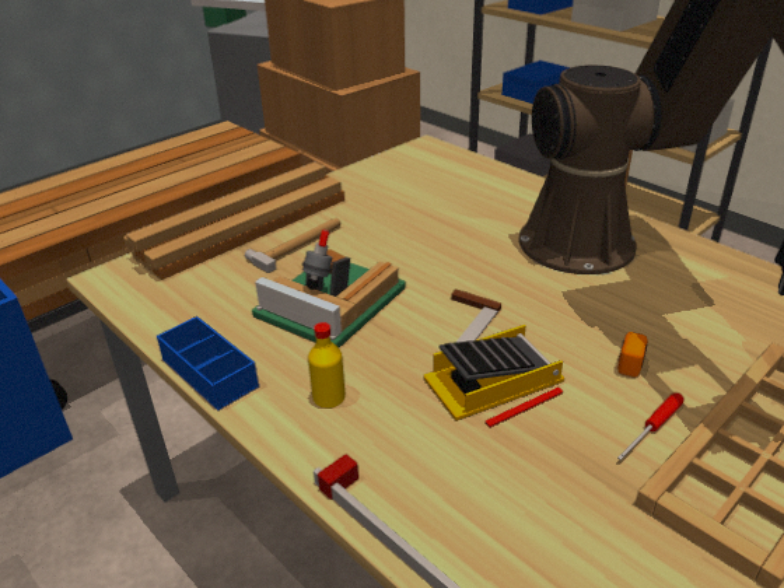

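View pics/top0b.png

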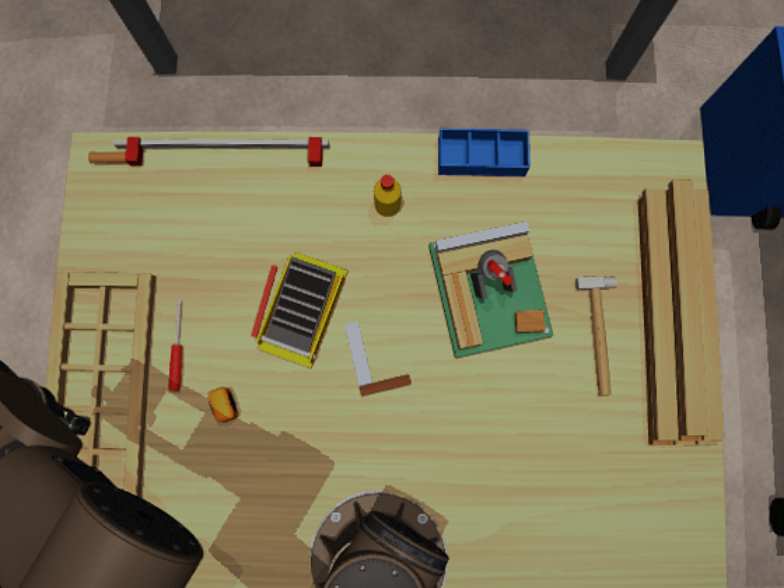

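The top view shows the joiner with its green plate (corners near (430,243), (551,337) and (456,356)) and the fence on the far side. The red knob bar is near (500,274) and leans towards the robot. The yellow pedal unit is near (303,310), with its raised toe away from the robot and the pencil to its left. Next I'll measure from the depth images.

```bash
python3 - <<'E'
from h import *
z=np.load('pics/top0.npz');p=z['p'].astype(int);d=z['d'];P=cloud("top",d)
hsv=cv2.cvtColor(z['p'],cv2.COLOR_RGB2HSV);H,S,V=[hsv[...,i] for i in range(3)]
u,v=np.meshgrid(np.arange(560),np.arange(420))
def box(a,b,c,e):return (u>a/1.4)&(u<c/1.4)&(v>b/1.4)&(v<e/1.4)
g=box(415,215,565,365)&(H>50)&(H<90)&(S>80)&(P[...,2]<.03)
r=cv2.minAreaRect(P[g][:,:2].astype(np.float32));print('plate',g.sum(),r,np.median(P[g][:,2]));print(cv2.boxPoints(r))
y=box(250,245,355,372)&(H>20)&(H<35)&(S>150)
y&=(V>110)
r=cv2.minAreaRect(P[y&(P[...,2]>.0)][:,:2].astype(np.float32));print('yellow',y.sum(),r);print(cv2.boxPoints(r),np.percentile(P[y][:,2],[5,50,95]))
k=box(480,250,520,290)&((H<8)|(H>172))&(S>150)&(V>80)
print('knob',k.sum());Q=P[k];print(np.c_[u[k],v[k],Q.round(3)][::2])
b=box(265,260,335,345)&(S<80)&(V<90)
A=P[b];c,*_=np.linalg.lstsq(np.c_[A[:,:2],np.ones(len(A))],A[:,2],rcond=None);print('pedal plane',c,A.min(0),A.max(0))
# scene knob
z=np.load('pics/scene0.npz');P=cloud("scene",z['d']);hsv=cv2.cvtColor(z['p'],cv2.COLOR_RGB2HSV);H,S,V=[hsv[...,i] for i in range(3)]
k=box(305,220,345,260)&((H<8)|(H>172))&(S>150)&(V>80)
Q=P[k];print('sceneknob',k.sum());print(np.c_[u[k],v[k],Q.round(3)][::2])
for f,bx in(('scene0',(190,140,310,260)),('top0',(300,150,410,260))):
    a,b_,c_,e=bx;cv2.imwrite(f'pics/{f}c.png',cv2.resize(np.load(f'pics/{f}.npz')['p'][b_:e,a:c_,::-1],None,fx=5,fy=5,interpolation=cv2.INTER_CUBIC))
E
```

```text
plate 2354 ((0.5777621269226074, -0.234122171998024), (0.2583252489566803, 0.2194252610206604), 12.90540599822998) 0.020888555938557058
[[ 0.42735866 -0.15602833]
 [ 0.4763656  -0.36991093]
 [ 0.7281656  -0.312216  ]
 [ 0.6791587  -0.09833342]]
yellow 790 ((0.4767882227897644, 0.08000820875167847), (0.3774941563606262, 0.2445196956396103), 60.793983459472656)
[[ 0.2779718  -0.02508676]
 [ 0.4914059  -0.14440048]
 [ 0.67560464  0.18510318]
 [ 0.46217054  0.3044169 ]] [0.00776113 0.01484848 0.05810859]
knob 114
[[ 3.500e+02  1.860e+02  6.070e-01 -2.150e-01  1.650e-01]
 [ 3.520e+02  1.860e+02  6.060e-01 -2.200e-01  1.690e-01]
 [ 3.500e+02  1.870e+02  6.020e-01 -2.140e-01  1.750e-01]
 [ 3.520e+02  1.870e+02  6.000e-01 -2.180e-01  1.850e-01]
 [ 3.480e+02  1.880e+02  6.020e-01 -2.100e-01  1.630e-01]
 [ 3.500e+02  1.880e+02  5.980e-01 -2.130e-01  1.790e-01]
 [ 3.520e+02  1.880e+02  5.970e-01 -2.180e-01  1.830e-01]
 [ 3.540e+02  1.880e+02  5.970e-01 -2.230e-01  1.830e-01]
 [ 3.490e+02  1.890e+02  5.960e-01 -2.100e-01  1.770e-01]
 [ 3.510e+02  1.890e+02  5.930e-01 -2.140e-01  1.880e-01]
 [ 3.
[... 3854 characters left out ...]
 1.75e-01]
 [ 2.28e+02  1.71e+02  6.03e-01 -2.23e-01  1.68e-01]
 [ 2.30e+02  1.71e+02  6.03e-01 -2.14e-01  1.72e-01]
 [ 2.32e+02  1.71e+02  6.00e-01 -2.09e-01  1.73e-01]
 [ 2.28e+02  1.72e+02  6.09e-01 -2.16e-01  1.70e-01]
 [ 2.30e+02  1.72e+02  6.04e-01 -2.13e-01  1.69e-01]
 [ 2.32e+02  1.72e+02  5.99e-01 -2.10e-01  1.68e-01]
 [ 2.29e+02  1.73e+02  6.09e-01 -2.12e-01  1.69e-01]
 [ 2.31e+02  1.73e+02  6.05e-01 -2.07e-01  1.69e-01]
 [ 2.28e+02  1.74e+02  6.12e-01 -2.12e-01  1.67e-01]
 [ 2.30e+02  1.74e+02  6.06e-01 -2.11e-01  1.65e-01]
 [ 2.32e+02  1.74e+02  5.99e-01 -2.11e-01  1.62e-01]
 [ 2.29e+02  1.75e+02  6.09e-01 -2.12e-01  1.62e-01]
 [ 2.31e+02  1.75e+02  6.05e-01 -2.09e-01  1.62e-01]]
```

```bash
cat >> h.py <<'E'
from scipy.spatial.transform import Rotation as Ro
c_,s_=np.cos(np.radians(12.9)),np.sin(np.radians(12.9))
C=np.array([.5778,-.2341,0]);xj=np.array([c_,s_,0]);yj=np.array([-s_,c_,0]);ez=np.array([0,0,1.])
ax=-.5*xj+np.sqrt(.75)*ez; xs=np.sqrt(.75)*xj+.5*ez
mouth=C+.022*xj+.133*ez; grip=mouth+.036*ax
def Rk(th): # tool rotation for bar at angle th
    bx=np.cos(th)*xs+np.sin(th)*yj; by=np.cross(ax,bx); z=-ax; y=-by; return np.c_[np.cross(y,z),y,z]
def goto(pos,R=None):
    s=env.get_state();R0=s["ee_rot"];dt=R0.T@(np.array(pos)-s["tcp_pos"])
    n=max(1,int(np.ceil(np.linalg.norm(dt)/.055)));print('t',s['t'],'shift',n,'x',(dt/.75/n).round(4),'total',(dt/.75).round(4))
    if R is not None:
        r=Ro.from_matrix(R0.T@R).as_rotvec();m=max(1,int(np.ceil(np.linalg.norm(r)/np.radians(10))));print('turn',m,'x',(r/(np.pi/2)/m).round(4),'total',(r/(np.pi/2)).round(4))
E
python3 - <<'E'
from h import *
z=np.load('pics/top0.npz');P0=cloud("top",z['d']);ok=z['d']>0
hsv=cv2.cvtColor(z['p'],cv2.COLOR_RGB2HSV);H,S,V=[hsv[...,i] for i in range(3)]
u,v=np.meshgrid(np.arange(560),np.arange(420))
def box(a,b,c,e):return (u>a/1.4)&(u<c/1.4)&(v>b/1.4)&(v<e/1.4)
k=ok&box(480,250,520,290)&((H<8)|(H>172))&(S>150)&(V>80)
D=P0[k]-mouth; h=D@ax; print('h pct',np.percentile(h,[10,50,80,95]))
t=h>.04;q=np.c_[D[t]@xs,D[t]@yj];r=cv2.minAreaRect(q.astype(np.float32));print('top n',t.sum(),'mean',q.mean(0),r)
w,V2=np.linalg.eigh(np.cov(q.T));print('theta',np.arctan(V2[1,1]/V2[0,1]),'grip',grip)
y=ok&box(250,245,355,372)&(H>20)&(H<35)&(S>150)&(V>100)&(P0[...,2]>.003)
r=cv2.minAreaRect(P0[y][:,:2].astype(np.float32));print('yellow',r,np.percentile(P0[y][:,2],[5,50,95]));print(cv2.boxPoints(r))
ct=np.array(r[0]);
b=ok&box(255,250,350,370)&(S<110)&(V<110)&(P0[...,2]>.03);A=P0[b]
for _ in range(3):
    c,*_r=np.linalg.lstsq(np.c_[A[:,:2]-ct,np.ones(len(A))],A[:,2],rcond=None);e=A[:,2]-np.c_[A[:,:2]-ct,np.ones(len(A))]@c;A=A[abs(e)<2*e.std()+1e-4]
print('plane',c,len(A),e.std(),'dir',np.degrees(np.arctan2(c[1],c[0])));print(cv2.minAreaRect(A[:,:2].astype(np.float32)))
goto([.5,.3,.35]);goto(grip+.1*ax+0*ez,Rk(.5))
E
```

```text
h pct [0.02907901 0.04738067 0.04973504 0.05207714]
top n 95 mean [ 0.00405919 -0.00013614] ((0.0031769927591085434, -0.0006459485739469528), (0.055809877812862396, 0.013712321408092976), 34.55168533325195)
theta 0.5939050274122661 grip [ 0.58169904 -0.233207    0.16417691]
yellow ((0.5298280119895935, 0.17480939626693726), (0.12631383538246155, 0.2300996482372284), 70.95645141601562) [0.00783803 0.01490241 0.05805607]
[[0.40046751 0.15264824]
 [0.61797404 0.07756978]
 [0.6591885  0.19697055]
 [0.44168198 0.272049  ]]
plane [ 0.24335895 -0.08290863  0.06424032] 1578 0.0031093317272115496 dir -18.813182792733922
((0.5259736180305481, 0.17623096704483032), (0.10118846595287323, 0.1849249005317688), 71.03227233886719)
t 0.1 shift 7 x [-0.0592 -0.0298 -0.0227] total [-0.4141 -0.2083 -0.1588]
t 0.1 shift 16 x [-0.0488 -0.0522 -0.0016] total [-0.7812 -0.8358 -0.0258]
turn 12 x [-0.0325  0.0032  0.1006] total [-0.3898  0.0385  1.2074]
```

View pics/top0c.png

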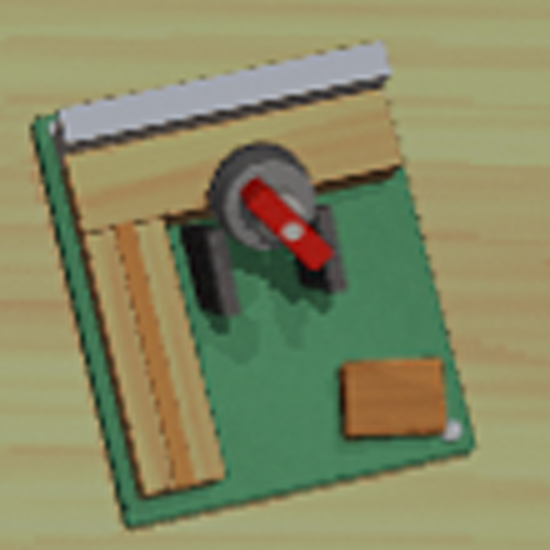

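The crop shows the knob's white centre dot at (291,231), which agrees with the predicted axis. The bar angle is about 0.60 rad, so the knob reads about 0.05. The pedal unit is centred at (0.530, 0.175) with yaw -19°. Moving now.

jog_arm(steps=[{"translation":[-0.059,-0.03,-0.023],"claw":0},{"translation":[-0.059,-0.03,-0.023]},{"translation":[-0.059,-0.03,-0.023]},{"translation":[-0.059,-0.03,-0.023]},{"translation":[-0.059,-0.03,-0.023]},{"translation":[-0.059,-0.03,-0.023]},{"translation":[-0.059,-0.03,-0.023]},{}], force=60)

```text
validation failed for argument at $.st...
```

```bash
python3 - <<'E'
from h import *
print(env.get_state()['tcp_pos']);goto(grip+.1*ax+.05*ez,Rk(.6))
E
```

```text
[0.29348097 0.57956965 0.23074991]
t 0.1 shift 16 x [-0.0488 -0.0522 -0.0058] total [-0.7812 -0.8359 -0.0925]
turn 11 x [-0.035   0.0017  0.1042] total [-0.3849  0.0187  1.1459]
```

Rows need all three fields.

jog_arm(steps=[{"translation":[-0.059,-0.03,-0.023],"turn":[0,0,0],"claw":0},{"translation":[-0.059,-0.03,-0.023],"turn":[0,0,0],"claw":0},{"translation":[-0.059,-0.03,-0.023],"turn":[0,0,0],"claw":0},{"translation":[-0.059,-0.03,-0.023],"turn":[0,0,0],"claw":0},{"translation":[-0.059,-0.03,-0.023],"turn":[0,0,0],"claw":0},{"translation":[-0.059,-0.03,-0.023],"turn":[0,0,0],"claw":0},{"translation":[-0.059,-0.03,-0.023],"turn":[0,0,0],"claw":0},{"translation":[0,0,0],"turn":[0,0,0],"claw":0}], force=60)

```text
t: 1.1
tcp_pos: [0.501, 0.2971, 0.3531]
ee_rot: [[-0.891, 0.455, 0.002], [0.455, 0.891, 0.0], [-0.002, 0.001, -1.0]]
ft_force: [-0.5, 0.0, 0.3]
grip_width: 0.996
finger_force: 0.0
```

```bash
python3 - <<'E'
from h import *
print(env.get_state()['tcp_pos']);goto(grip+.1*ax+.05*ez,Rk(.6))
E
```

```text
[0.50095282 0.29706256 0.35308099]
t 1.1 shift 10 x [-0.0366 -0.0624  0.007 ] total [-0.3663 -0.6235  0.0697]
turn 11 x [-0.0348  0.0017  0.104 ] total [-0.3828  0.0188  1.1439]
```

jog_arm(steps=[{"translation":[-0.037,-0.062,0.007],"turn":[0,0,0],"claw":0},{"translation":[-0.037,-0.062,0.007],"turn":[0,0,0],"claw":0},{"translation":[-0.037,-0.062,0.007],"turn":[0,0,0],"claw":0},{"translation":[-0.037,-0.062,0.007],"turn":[0,0,0],"claw":0},{"translation":[-0.037,-0.062,0.007],"turn":[0,0,0],"claw":0},{"translation":[-0.037,-0.062,0.007],"turn":[0,0,0],"claw":0},{"translation":[-0.037,-0.062,0.007],"turn":[0,0,0],"claw":0},{"translation":[-0.037,-0.062,0.007],"turn":[0,0,0],"claw":0},{"translation":[-0.037,-0.062,0.007],"turn":[0,0,0],"claw":0},{"translation":[-0.037,-0.062,0.007],"turn":[0,0,0],"claw":0}])

```text
t: 2.35
tcp_pos: [0.5362, -0.2416, 0.2989]
ee_rot: [[-0.892, 0.451, -0.001], [0.451, 0.892, 0.001], [0.001, 0.0, -1.0]]
ft_force: [1.2, 0.1, 0.2]
grip_width: 0.997
finger_force: 0.0
```

jog_arm(steps=[{"translation":[0,0,0],"turn":[-0.035,0.0017,0.104],"claw":0},{"translation":[0,0,0],"turn":[-0.035,0.0017,0.104],"claw":0},{"translation":[0,0,0],"turn":[-0.035,0.0017,0.104],"claw":0},{"translation":[0,0,0],"turn":[-0.035,0.0017,0.104],"claw":0},{"translation":[0,0,0],"turn":[-0.035,0.0017,0.104],"claw":0},{"translation":[0,0,0],"turn":[-0.035,0.0017,0.104],"claw":0},{"translation":[0,0,0],"turn":[-0.035,0.0017,0.104],"claw":0},{"translation":[0,0,0],"turn":[-0.035,0.0017,0.104],"claw":0},{"translation":[0,0,0],"turn":[-0.035,0.0017,0.104],"claw":0},{"translation":[0,0,0],"turn":[-0.035,0.0017,0.104],"claw":0},{"translation":[0,0,0],"turn":[-0.035,0.0017,0.104],"claw":0},{"translation":[0,0,0],"turn":[0,0,0],"claw":0}])

```text
t: 3.85
tcp_pos: [0.5357, -0.2394, 0.2989]
ee_rot: [[0.568, 0.664, 0.487], [0.712, -0.693, 0.115], [0.414, 0.281, -0.866]]
ft_force: [-0.4, 0.9, 0.0]
grip_width: 1.004
finger_force: 0.0
```

```bash
python3 - <<'E'
from h import *
s=env.get_state();print(s['tcp_pos'],s['joint_pos'].round(2));goto(grip+.05*ax,Rk(.6))
E
```

```text
[ 0.53565631 -0.23938694  0.29892253] [-0.74  0.18  2.01  0.65  0.75 -0.44]
t 3.85 shift 2 x [-0.0167 -0.0078  0.0599] total [-0.0335 -0.0157  0.1197]
turn 1 x [-0.0015 -0.0013  0.0017] total [-0.0015 -0.0013  0.0017]
```

jog_arm(steps=[{"translation":[-0.0167,-0.0078,0.04],"turn":[0,0,0],"claw":0},{"translation":[-0.0167,-0.0078,0.04],"turn":[0,0,0],"claw":0},{"translation":[0,0,0.04],"turn":[0,0,0],"claw":0},{"translation":[0,0,0],"turn":[0,0,0],"claw":0}])

```text
t: 4.35
tcp_pos: [0.5584, -0.2391, 0.2061]
ee_rot: [[0.566, 0.666, 0.485], [0.713, -0.691, 0.117], [0.413, 0.28, -0.867]]
ft_force: [0.3, 0.0, -0.8]
grip_width: 1.0
finger_force: 0.0
```

```bash
python3 - <<'E'
from h import *
goto(grip-.017*ax,Rk(.6))
p,d=snap("scene","s1");q,d=snap("top","t1")
a=cv2.resize(p[110:230,170:310],None,fx=4,fy=4);b=cv2.resize(q[140:260,300:360+20],None,fx=4,fy=4)
cv2.imwrite('pics/m1.png',np.hstack([a,b])[:,:800,::-1][:,:,:])
E
```

```text
t 4.35 shift 2 x [ 0.     -0.0001  0.0435] total [ 0.0001 -0.0002  0.0871]
turn 1 x [-0.0033 -0.0014  0.0034] total [-0.0033 -0.0014  0.0034]
```

View pics/m1.png

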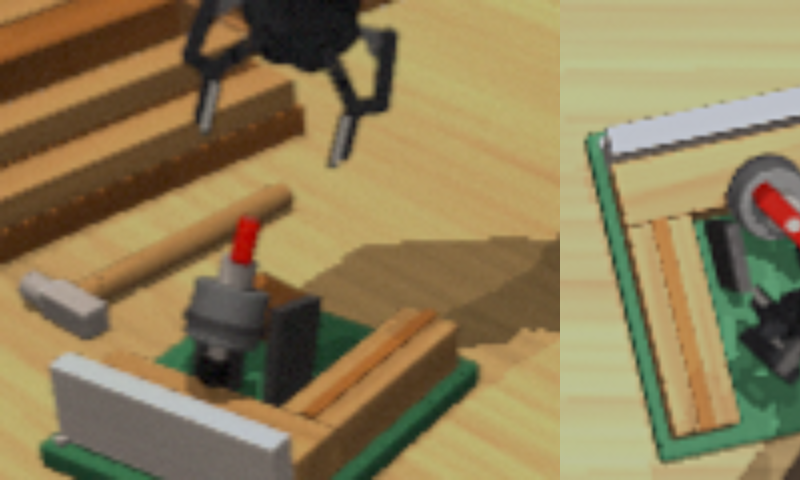

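The open fingertips, at (205,125) and (340,160), straddle the knob bar at (245,240) along its axis. I'll go in and close.

jog_arm(steps=[{"translation":[0,0,0.022],"turn":[0,0,0],"claw":0},{"translation":[0,0,0.022],"turn":[0,0,0],"claw":0},{"translation":[0,0,0.022],"turn":[0,0,0],"claw":0},{"translation":[0,0,0.021],"turn":[0,0,0],"claw":0},{"translation":[0,0,0],"turn":[0,0,0],"claw":0}])

```text
t: 5.08
tcp_pos: [0.5904, -0.2328, 0.1521]
ee_rot: [[0.567, 0.663, 0.488], [0.712, -0.693, 0.114], [0.414, 0.283, -0.865]]
ft_force: [0.4, 0.2, 1.0]
grip_width: 0.999
finger_force: 0.0
```

jog_arm(steps=[{"translation":[0,0,0],"turn":[0,0,0],"claw":0.6},{"translation":[0,0,0],"turn":[0,0,0],"claw":0.7},{"translation":[0,0,0],"turn":[0,0,0],"claw":0.75},{"translation":[0,0,0],"turn":[0,0,0],"claw":1},{"translation":[0,0,0],"turn":[0,0,0],"claw":1},{"translation":[0,0,0],"turn":[0,0,0],"claw":1}], force=50)

```text
t: 5.82
tcp_pos: [0.5898, -0.2325, 0.1515]
ee_rot: [[0.568, 0.663, 0.488], [0.711, -0.693, 0.114], [0.414, 0.282, -0.866]]
ft_force: [-4.4, 2.1, 3.5]
grip_width: 0.179
finger_force: 51.5
```

```bash
python3 - <<'E'
from h import *
s=env.get_state();print({k:np.round(s[k],3) for k in s});goto(grip-.017*ax,Rk(.6))
p,d=snap("scene","s2");q,d=snap("top","t2")
a=cv2.resize(p[110:230,170:270],None,fx=4,fy=4);b=cv2.resize(q[150:270,320:420],None,fx=4,fy=4)
cv2.imwrite('pics/m2.png',np.hstack([a,b])[:,:,::-1])
E
```

```text
{'t': np.float64(5.825), 'joint_pos': array([-0.654,  0.452,  2.073,  1.012,  0.474, -0.798]), 'qvel': array([-0.001, -0.001, -0.   , -0.001,  0.001,  0.001]), 'tau': array([-4.9000e-01, -7.7294e+01, -3.1803e+01,  2.3380e+00, -1.3800e-01,
       -2.2000e-02]), 'tcp_pos': array([ 0.59 , -0.233,  0.151]), 'ee_rot': array([[ 0.568,  0.663,  0.488],
       [ 0.711, -0.693,  0.114],
       [ 0.414,  0.282, -0.866]]), 'ft_force': array([-4.385,  2.059,  3.479]), 'torque': array([0.319, 0.438, 0.144]), 'finger_force': np.float64(51.459), 'grip_width': np.float64(0.179)}
t 5.825 shift 1 x [ 0.0002 -0.0017  0.0026] total [ 0.0002 -0.0017  0.0026]
turn 1 x [-0.0008 -0.0013  0.0015] total [-0.0008 -0.0013  0.0015]
```

View pics/m2.png

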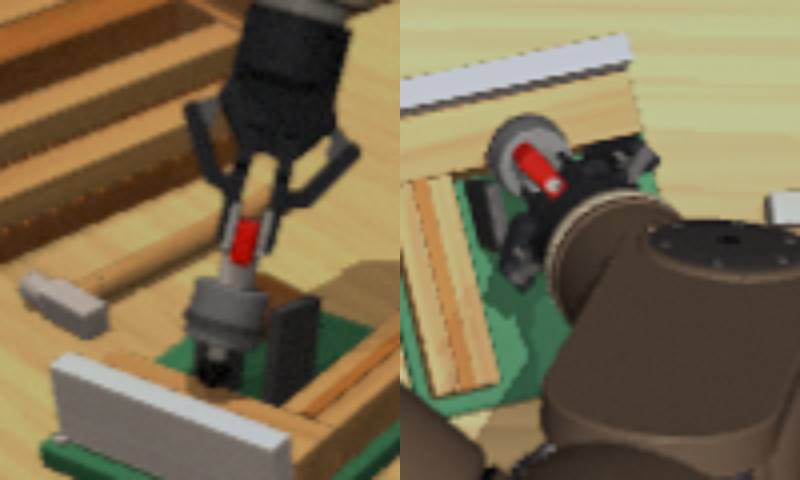

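Gripped: the opening of 15 mm matches the 16 mm bar, and the red bar sits between the pads at (243,243). Pushing in.

jog_arm(steps=[{"translation":[0,0,0.004],"turn":[0,0,0],"claw":1},{"translation":[0,0,0.004],"turn":[0,0,0],"claw":1},{"translation":[0,0,0.004],"turn":[0,0,0],"claw":1},{"translation":[0,0,0],"turn":[0,0,0],"claw":1},{"translation":[0,0,0],"turn":[0,0,0],"claw":1}], force=80)

```text
t: 6.55
tcp_pos: [0.5942, -0.2315, 0.1438]
ee_rot: [[0.568, 0.663, 0.488], [0.711, -0.693, 0.114], [0.414, 0.282, -0.866]]
ft_force: [-6.4, 3.6, 6.8]
grip_width: 0.168
finger_force: 82.9
```

```bash
python3 - <<'E'
from h import *
s=env.get_state();print((s['tcp_pos']-grip)@-ax,s['ee_rot'].T@s['ft_force'],s['ee_rot'].T@s['torque'],s['finger_force'],s['grip_width'])
E
```

```text
0.023939802722103935 [ 1.66528433 -4.83129373 -8.58464571] [ 0.78266767 -0.19760962  0.04418598] 82.94639468193054 0.16764563052867623
```

jog_arm(steps=[{"translation":[0,0,0.0015],"turn":[0,0,0],"claw":1},{"translation":[0,0,0.001],"turn":[0,0,0],"claw":1},{"translation":[0,0,0],"turn":[0,0,0],"claw":1}])

```text
t: 6.92
tcp_pos: [0.5945, -0.2314, 0.1432]
ee_rot: [[0.568, 0.663, 0.489], [0.712, -0.693, 0.113], [0.414, 0.283, -0.865]]
ft_force: [-29.5, 1.2, 34.4]
grip_width: 0.173
finger_force: 88.2
```

```bash
python3 - <<'E'
from h import *
s=env.get_state();print((s['tcp_pos']-grip)@-ax,s['ee_rot'].T@s['ft_force'],s['ee_rot'].T@s['torque'],s['finger_force'],s['grip_width'])
E
```

```text
0.024606809417282445 [ -1.64517452 -10.58001725 -44.05004045] [ 1.83638681 -0.46400381  0.02373196] 88.1613028049469 0.17327869655572667
```

At the stop with 44 N, so I'll ease back about 0.8 mm and 0.6 mm sideways, then turn partway.

jog_arm(steps=[{"translation":[0,-0.0008,-0.001],"turn":[0,0,0],"claw":1},{"translation":[0,0,0],"turn":[0,0,0.08],"claw":1},{"translation":[0,0,0],"turn":[0,0,0.08],"claw":1},{"translation":[0,0,0],"turn":[0,0,0.08],"claw":1},{"translation":[0,0,0],"turn":[0,0,0],"claw":1}])

```text
t: 7.55
tcp_pos: [0.5943, -0.2314, 0.1432]
ee_rot: [[0.773, 0.405, 0.488], [0.404, -0.908, 0.113], [0.489, 0.11, -0.865]]
ft_force: [-14.3, 1.8, 18.4]
grip_width: 0.17
finger_force: 84.8
```

```bash
cat > st.py <<'E'
from h import *
s=env.get_state();R=s['ee_rot'];y=-R[:,1];bx=np.cross(y,ax);print('knob',.65-np.arctan2(bx@yj,bx@xs),'depth',(s['tcp_pos']-grip)@-ax,'lat',R.T@(s['tcp_pos']-grip),R.T@s['ft_force'],R.T@s['torque'],s['finger_force'],s['grip_width'],s['joint_pos'].round(2))
E
python3 st.py
```

```text
knob 0.42650451206888473 depth 0.02449819597009784 lat [0.00028072 0.00114902 0.02449784] [ -1.31878717  -5.43793958 -22.72890068] [ 0.68060356 -0.64500801 -0.00979736] 84.83747720718384 0.16995514200454662 [-0.65  0.47  2.07  1.04  0.46 -0.45]
```

jog_arm(steps=[{"translation":[0,0,0],"turn":[0,0,0.08],"claw":1},{"translation":[0,0,0],"turn":[0,0,0.08],"claw":1},{"translation":[0,0,0],"turn":[0,0,0.08],"claw":1},{"translation":[0,0,0],"turn":[0,0,0.08],"claw":1},{"translation":[0,0,0],"turn":[0,0,0.08],"claw":1},{"translation":[0,0,0],"turn":[0,0,0.08],"claw":1},{"translation":[0,0,0],"turn":[0,0,0.06],"claw":1},{"translation":[0,0,0],"turn":[0,0,0],"claw":1}])

```text
t: 8.55
tcp_pos: [0.5942, -0.2312, 0.1432]
ee_rot: [[0.815, -0.311, 0.488], [-0.413, -0.904, 0.113], [0.406, -0.294, -0.865]]
ft_force: [-14.4, 2.8, 19.1]
grip_width: 0.169
finger_force: 85.0
```

```bash
python3 st.py
```

```text
knob 1.2741708916302579 depth 0.024494594056913364 lat [0.00086232 0.00042267 0.02449402] [ -5.14376684  -3.66485868 -23.29116859] [ 0.04120858 -1.2479539   0.01424257] 85.01521110534668 0.16930366333521776 [-0.65  0.47  2.07  1.04  0.46  0.4 ]
```

jog_arm(steps=[{"translation":[0,0,0],"turn":[0,0,0.02],"claw":1},{"translation":[0,0,0],"turn":[0,0,0.02],"claw":1},{"translation":[0,0,0],"turn":[0,0,0.01],"claw":1},{"translation":[0,0,0],"turn":[0,0,0],"claw":1}])

```text
t: 9.05
tcp_pos: [0.5942, -0.2311, 0.1432]
ee_rot: [[0.79, -0.371, 0.488], [-0.479, -0.871, 0.113], [0.383, -0.323, -0.865]]
ft_force: [-16.1, 2.0, 19.0]
grip_width: 0.172
finger_force: 96.6
```

```bash
python3 st.py
```

```text
knob 1.3483075362189139 depth 0.024474311933280705 lat [0.00086787 0.00028523 0.02447365] [ -6.35576841  -1.88098718 -24.02983469] [-0.1845761  -1.31665301 -2.22994618] 96.64788806810975 0.17159414447080706 [-0.65  0.47  2.07  1.04  0.46  0.48]
```

Stop reached: the torque has risen to 2.2 N m at about 1.3 rad. I'll ease the twist, open and withdraw.

jog_arm(steps=[{"translation":[0,0,-0.001],"turn":[0,0,-0.015],"claw":1},{"translation":[0,0,0],"turn":[0,0,0],"claw":0.7},{"translation":[0,0,0],"turn":[0,0,0],"claw":0.4},{"translation":[0,0,0],"turn":[0,0,0],"claw":0.2},{"translation":[0,0,0],"turn":[0,0,0],"claw":0.2},{"translation":[0,0,-0.02],"turn":[0,0,0],"claw":0.2},{"translation":[0,0,-0.04],"turn":[0,0,0],"claw":0.2},{"translation":[0,0,-0.06],"turn":[0,0,0],"claw":0.2},{"translation":[0,0,-0.06],"turn":[0,0,0],"claw":0.2},{"translation":[0,0,0],"turn":[0,0,0],"claw":1}])

```text
t: 10.3
tcp_pos: [0.5284, -0.248, 0.263]
ee_rot: [[0.796, -0.354, 0.491], [-0.46, -0.881, 0.11], [0.394, -0.313, -0.864]]
ft_force: [-0.1, 0.4, -0.0]
grip_width: 0.602
finger_force: 0.0
```

```bash
cat > ck.py <<'E'
from h import *
import sys
z=snap("top",sys.argv[1]);ok=z[1]>0;P=cloud("top",z[1]);hsv=cv2.cvtColor(z[0],cv2.COLOR_RGB2HSV);H,S,V=[hsv[...,i] for i in range(3)]
D=P-mouth;k=ok&(np.linalg.norm(D,axis=-1)<.07)&((H<8)|(H>172))&(S>150)&(V>80)
h=D[k]@ax;print('h',k.sum(),np.percentile(h,[10,50,80,95]));t=h>np.percentile(h,80)-.008
q=np.c_[D[k][t]@xs,D[k][t]@yj];w,V2=np.linalg.eigh(np.cov(q.T));print('knob',.65-np.arctan(V2[1,1]/V2[0,1]),cv2.minAreaRect(q.astype(np.float32)))
E
python3 ck.py t3; python3 - <<'E'
from h import *
Rd=np.array([[0,0,0],[0,0,0],[0,0,-1.]]);yw=np.radians(-19)
x=np.array([np.cos(yw),np.sin(yw),0]);B=np.array([.5298,.1748,0])
yy=x;R=np.c_[np.cross(yy,-ez),yy,-ez]
s=env.get_state();print(s['tcp_pos'],s['grip_width'],s['joint_pos'].round(2),B+.051*x)
goto(B+.051*x+.2*ez,R)
q=np.load('pics/t3.npz')['p'];p,d=snap("scene","s3")
a=cv2.resize(p[110:230,170:270],None,fx=4,fy=4);b=cv2.resize(q[150:270,320:420],None,fx=4,fy=4)
cv2.imwrite('pics/m3.png',np.hstack([a,b])[:,:,::-1])
E
```

```text
h 149 [0.02029336 0.03906628 0.04232004 0.04497818]
knob 1.2992759520584354 ((0.0025111157447099686, -0.0007921122014522552), (0.016430407762527466, 0.05713707581162453), 53.94615173339844)
[ 0.52847931 -0.2474246   0.26141649] 0.5143373670841654 [-0.76  0.23  2.06  0.73  0.68  0.73] [0.57802145 0.15819602 0.        ]
t 10.35 shift 8 x [-0.0286 -0.0592  0.0204] total [-0.2286 -0.4739  0.1633]
turn 11 x [ 0.0058 -0.0338 -0.0954] total [ 0.0639 -0.3722 -1.0494]
```

View pics/m3.png

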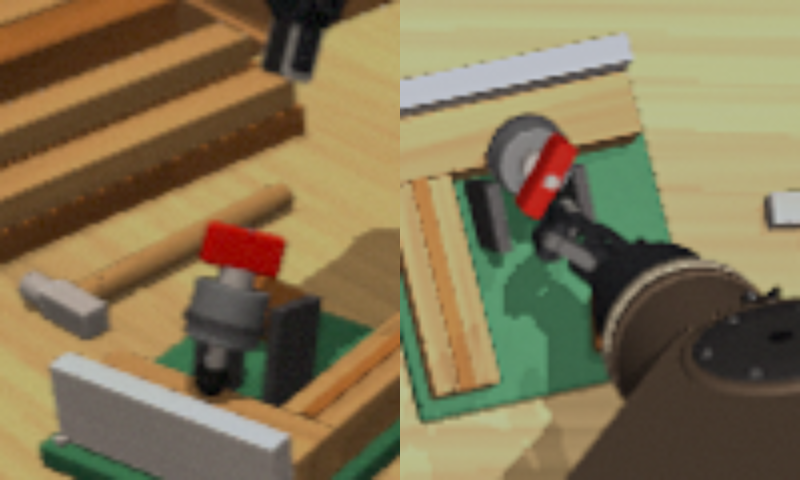

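The knob reads 1.30 and stays about 7 mm in after release, so the screw has caught. In the crops the bar is turned to the stop and the fingers are clear. On to the pedal.

jog_arm(steps=[{"translation":[0,0,0],"turn":[0.0058,-0.0338,-0.0954],"claw":1},{"translation":[0,0,0],"turn":[0.0058,-0.0338,-0.0954],"claw":1},{"translation":[0,0,0],"turn":[0.0058,-0.0338,-0.0954],"claw":1},{"translation":[0,0,0],"turn":[0.0058,-0.0338,-0.0954],"claw":1},{"translation":[0,0,0],"turn":[0.0058,-0.0338,-0.0954],"claw":1},{"translation":[0,0,0],"turn":[0.0058,-0.0338,-0.0954],"claw":1},{"translation":[0,0,0],"turn":[0.0058,-0.0338,-0.0954],"claw":1},{"translation":[0,0,0],"turn":[0.0058,-0.0338,-0.0954],"claw":1},{"translation":[0,0,0],"turn":[0.0058,-0.0338,-0.0954],"claw":1},{"translation":[0,0,0],"turn":[0.0058,-0.0338,-0.0954],"claw":1},{"translation":[0,0,0],"turn":[0.0058,-0.0338,-0.0954],"claw":1},{"translation":[0,0,0],"turn":[0,0,0],"claw":1}])

```text
t: 11.9
tcp_pos: [0.5289, -0.2452, 0.2585]
ee_rot: [[0.323, 0.946, -0.003], [0.946, -0.323, 0.004], [0.003, -0.004, -1.0]]
ft_force: [0.2, 0.4, 0.1]
grip_width: -0.0
finger_force: 0.0
```

```bash
cat > pd.py <<'E'
from h import *
yw=np.radians(-19);x=np.array([np.cos(yw),np.sin(yw),0]);B=np.array([.5298,.1748,0])
R=np.c_[np.cross(x,-ez),x,-ez]
s=env.get_state();print(s['tcp_pos'],s['ft_force'],s['grip_width'],s['joint_pos'].round(2))
goto(B+.051*x+.12*ez,R)
E
python3 pd.py
```

```text
[ 0.52886297 -0.24520665  0.25846349] [0.20980517 0.3816026  0.07946628] -0.00020617592251211039 [-0.49  0.36  1.72  0.    1.07 -0.16]
t 11.9 shift 8 x [ 0.0662 -0.0139  0.0233] total [ 0.5297 -0.111   0.1864]
turn 1 x [-0.0027 -0.0016  0.0017] total [-0.0027 -0.0016  0.0017]
```

jog_arm(steps=[{"translation":[0.066,-0.0139,0],"turn":[0,0,0],"claw":1},{"translation":[0.066,-0.0139,0],"turn":[0,0,0],"claw":1},{"translation":[0.066,-0.0139,0],"turn":[0,0,0],"claw":1},{"translation":[0.066,-0.0139,0],"turn":[0,0,0],"claw":1},{"translation":[0.066,-0.0139,0],"turn":[0,0,0],"claw":1},{"translation":[0.066,-0.0139,0],"turn":[0,0,0],"claw":1},{"translation":[0.066,-0.0139,0.05],"turn":[0,0,0],"claw":1},{"translation":[0.066,-0.0139,0.05],"turn":[0,0,0],"claw":1},{"translation":[0,0,0.05],"turn":[0,0,0],"claw":1},{"translation":[0,0,0],"turn":[0,0,0],"claw":1}])

```text
t: 13.15
tcp_pos: [0.5756, 0.1544, 0.1457]
ee_rot: [[0.327, 0.945, -0.008], [0.945, -0.327, 0.002], [-0.001, -0.008, -1.0]]
ft_force: [0.2, 0.4, -0.6]
grip_width: 0.0
finger_force: 0.0
```

```bash
python3 pd.py; python3 - <<'E'
from h import *
p,d=snap("scene","s4");q,d=snap("top","t4")
a=cv2.resize(p[190:310,290:410],None,fx=3,fy=3);b=cv2.resize(q[150:270,160:280],None,fx=3,fy=3)
cv2.imwrite('pics/m4.png',np.hstack([a,b])[:,:,::-1])
E
```

```text
[0.57556267 0.15442776 0.14573573] [ 0.21876915  0.44015734 -0.56737126] 0.0004641948738447405 [0.21 0.51 1.8  0.   0.84 0.54]
t 13.15 shift 1 x [0.0058 0.0017 0.0343] total [0.0058 0.0017 0.0343]
turn 1 x [-0.0051  0.0005 -0.001 ] total [-0.0051  0.0005 -0.001 ]
```

View pics/m4.png

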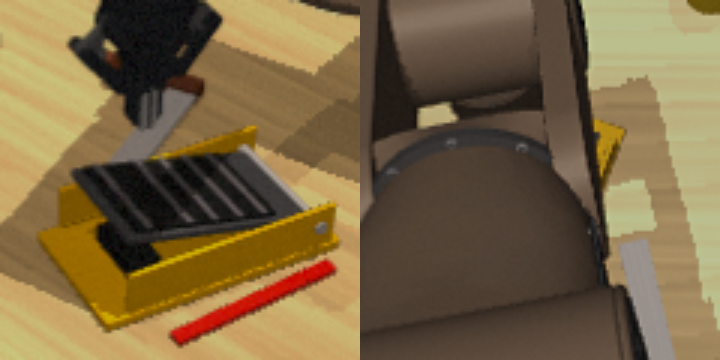

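The closed fingertip at (148,120) is above the tread, mid-width near the toe, and clear of the cheeks and pencil. Pressing in steps.

jog_arm(steps=[{"translation":[0.0058,0.0017,0.043],"turn":[0,0,0],"claw":1},{"translation":[0,0,0.042],"turn":[0,0,0],"claw":1},{"translation":[0,0,0.013],"turn":[0,0,0],"claw":1},{"translation":[0,0,0.013],"turn":[0,0,0],"claw":1},{"translation":[0,0,0.013],"turn":[0,0,0],"claw":1},{"translation":[0,0,0.007],"turn":[0,0,0],"claw":1},{"translation":[0,0,0],"turn":[0,0,0],"claw":1}])

```text
t: 14.12
tcp_pos: [0.5831, 0.1581, 0.0531]
ee_rot: [[0.326, 0.945, 0.003], [0.945, -0.326, 0.003], [0.004, 0.002, -1.0]]
ft_force: [2.6, -2.2, 10.2]
grip_width: -0.001
finger_force: 4.7
```

jog_arm(steps=[{"translation":[0,0,0.007],"turn":[0,0,0],"claw":1},{"translation":[0,0,0.005],"turn":[0,0,0],"claw":1},{"translation":[0,0,0],"turn":[0,0,0],"claw":1}])

```text
t: 14.5
tcp_pos: [0.5836, 0.158, 0.0444]
ee_rot: [[0.326, 0.945, 0.004], [0.945, -0.326, 0.003], [0.004, 0.003, -1.0]]
ft_force: [2.9, -4.4, 11.5]
grip_width: 0.001
finger_force: 5.7
```

jog_arm(steps=[{"translation":[0,0,0.003],"turn":[0,0,0],"claw":1},{"translation":[0,0,0.002],"turn":[0,0,0],"claw":1},{"translation":[0,0,0],"turn":[0,0,0],"claw":1}])

```text
t: 14.88
tcp_pos: [0.5838, 0.1581, 0.0418]
ee_rot: [[0.326, 0.945, 0.005], [0.945, -0.326, 0.003], [0.005, 0.004, -1.0]]
ft_force: [-1.6, -6.1, 28.4]
grip_width: 0.001
finger_force: 14.2
```

jog_arm(steps=[{"translation":[0,0,0.0006],"turn":[0,0,0],"claw":1},{"translation":[0,0,0],"turn":[0,0,0],"claw":1},{"translation":[0,0,0],"turn":[0,0,0],"claw":1}])

```text
t: 15.25
tcp_pos: [0.5838, 0.1581, 0.0418]
ee_rot: [[0.326, 0.945, 0.005], [0.945, -0.326, 0.003], [0.005, 0.004, -1.0]]
ft_force: [-2.2, -5.7, 35.5]
grip_width: 0.001
finger_force: 17.8
```

The force rises to 35 N with no more travel at z = 42 mm, so the pedal is at its stop. Letting it up and withdrawing.

jog_arm(steps=[{"translation":[0,0,-0.02],"turn":[0,0,0],"claw":1},{"translation":[0,0,-0.03],"turn":[0,0,0],"claw":1},{"translation":[0,0,-0.05],"turn":[0,0,0],"claw":1},{"translation":[0,0,-0.07],"turn":[0,0,0],"claw":1},{"translation":[0,-0.06,-0.06],"turn":[0,0,0],"claw":1},{"translation":[0,-0.06,-0.06],"turn":[0,0,0],"claw":1},{"translation":[0,0,0],"turn":[0,0,0],"claw":1},{"translation":[0,0,0],"turn":[0,0,0],"claw":1}])

```text
t: 16.25
tcp_pos: [0.4978, 0.1865, 0.2547]
ee_rot: [[0.325, 0.946, 0.001], [0.946, -0.325, 0.003], [0.003, 0.0, -1.0]]
ft_force: [1.3, 0.3, -0.3]
grip_width: -0.001
finger_force: 0.0
```

```bash
python3 ck.py t5; python3 - <<'E'
from h import *
p,d=snap("scene","s5");cv2.imwrite('pics/s5b.png',cv2.resize(p[:,:,::-1],(784,588)))
E
```

```text
h 150 [0.02110877 0.03830736 0.04188715 0.04520292]
knob 1.305995487619296 ((0.0022147707641124725, -0.001017855480313301), (0.017335625365376472, 0.05794037878513336), 50.87316131591797)
```

View pics/s5b.png

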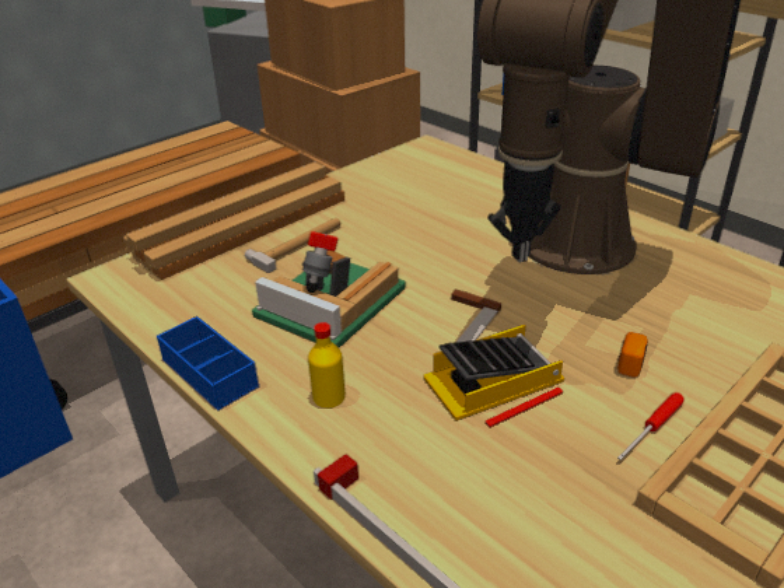

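The pedal is back up at (490,355), the knob at (322,241) is still turned and in, the bystanders have not moved, and the robot is clear.

```bash
python3 -c "
from plant import env
print(env.close_job())"
```

```text
the job is handed in; nothing more can be done
None
```

The screw-knob is pushed in and turned to its stop, and it stayed caught when let go. After that the pedal was pressed to its stop and came back up, the other things on the bench were left where they were, and the job is handed in at about 16 s.

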